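# Knock a broken centre out of a lathe tailstock

## Task

The shank of a broken lathe centre is stuck out of reach inside the tailstock's quill. Pass the knock-out bar, tip first, through the hollow handwheel without ramming it and push the shank out of the nose into the parts tray, then draw the bar out and lay it flat on the bench. Leave the other tools lying where they are.

Things in the scene. Friction and masses are not known exactly. Their poses are not given: they have to be found in the camera images.
- tailstock: cream wood-lathe tailstock, bolted down: foot 128 x 98 mm, round barrel 55 mm thick, steel handwheel at one end, steel quill 25 mm thick (the nose) at the other, lock lever on top up to 46 mm above the bore. Origin on the bench under its middle, x along the bore from wheel to nose. Bore level, axis 100 mm above the bench, 178 mm long: 12 mm wide for the first 116 mm from the wheel, then 17.4 mm
- wheel_mouth (a point): centre of the bore's mouth in the outer face of the handwheel's hub (32 mm thick); countersunk from 19 mm to the 12 mm bore within 6.5 mm. The wheel's rim, 83 mm across, lies 12 to 24 mm behind this face. Axes as the tailstock's: x points into the bore, along the push
- nose_mouth (a point): centre of the bore's mouth in the end of the quill (the nose), 178 mm from wheel_mouth; x points out of the bore
- stub: broken shank, hidden in the wide front part of the bore: dark steel slug, 16 mm thick, 36 mm long, 45 g; origin at its middle, x along it. Rear face 122 to 137 mm from wheel_mouth. It drags with about 9 to 15 N all the way and drops out once the bar's tip is within about 6 mm of the nose's face; it cannot go back
- parts_tray: low open rectangular steel tray with a rubber lining, 120 x 110 mm and 32 mm high over its rolled rim, loose (0.6 kg), standing on the bench under and in front of the nose. Origin under its middle on the bench, x along its 120 mm side; lining 5 mm above the origin
- knockout_bar: steel knock-out bar, 222 mm long, lying on the bench: round shaft 9 mm thick, 200 mm long, flat tip; brass head 19 mm thick, 24 mm long at the other end; about 0.13 kg, centre of mass 139 mm from the tip. Origin near mid-length; its direction is bar_head to bar_tip. Let go in the bore, it stays but droops up to 3 degrees in its clearance; held crooked, it binds there
- bar_tip (a point): centre of the bar's flat tip end, on its axis
- bar_head (a point): centre of the outer end of the bar's brass head, on its axis, 222 mm from bar_tip; the head covers the first 24 mm from here
- calliper: outside spring calliper lying flat, 115 x 75 x 11 mm, loose bystander; origin under its middle
- hex_key: small L-shaped hex key, 94 x 38 x 4 mm, loose bystander; origin under its middle
- chuck_key: T-handled chuck key, 94 x 79 x 18 mm, loose bystander; origin under its middle
- pencil_2: short pencil stub, 108 mm long, 7 mm thick, loose bystander; origin under its middle

How it is judged:
By the outcome, as a careful person would: the job done as asked, in the order asked, and still so for the second after the job is handed in, with the robot touching nothing.
It also fails if it takes over 72 s, if anything falls off the work surface, if the arm or the gripper's body presses on something with over 40 N, if the wrist force passes 120 N, or if a joint passes its speed limit or range.

## Robot

A 7-joint arm with a two-finger parallel gripper is mounted at the origin on a cart in front of the work surface, level with it; the furniture and walls round the work are solid. World frame = base frame: x ahead of the robot, y to its left, z up, the work surface at z = 0. Lengths are in m, angles in rad, forces in N, time in s.
With the tool pointing down it reaches from about 0.35 to 0.9 m from the base axis. Payload 7.2 kg.
Tool frame: the origin (TCP) lies at the very end of the fingers, on their centre line; the grasp point (between the pads) lies 19 mm behind it; z points along the fingers, y is the line along which they close (so a half turn about z gives the same grasp; the last joint's range is limited). The gripper opens to 88 mm and grips with 3 to 60 N. Pads are 20 mm wide; open, the fingers measure 115 mm over their backs; the gripper's body (75 mm by 178 mm) begins 61 mm behind the grasp point.
Start: joints at [1.256, 0.411, -0.013, 1.596, 0.006, 1.134, -0.082], TCP at [0.153, -0.606, 0.223] pointing down, gripper open.
Joint ranges: [-2.95, 2.95], [-0.29, 1.99], [-1.47, 1.44], [0.14, 2.54], [-1.03, 4.17], [0.13, 1.85], [-2.86, 2.86]. Speed limits (rad/s): [2.39, 2.39, 3.01, 3.01, 3.14, 3.14, 3.14].

## Interface

Orientations are given as a rotation vector (axis times angle).
In Python, from station import ctrl gives the robot as it stands. The module is installed in compiled form; this text tells all that it offers.
- The arm moves only by the shell command python3 -m jog 'ROWS'. ROWS is JSON, a list of rows, each a list of 3 entries, a list of its own where there are three numbers: the finger opening in m, from 0 to 0.0878, then the shift along the tool's x, y, z in m, then the turn about the tool's z in degrees. A call has 1 to 12 rows; each row is the pose to reach, as a shift and turn from the pose commanded when the call began, along the tool's axes at that moment; what a row does not reach only later rows make up. A row lasts 1/12 s, in which the tool goes at most 41.7 mm and 7.16 degrees, less where a joint would pass 70% of its speed; a pose out of reach is approached as far as the arm can. A call with a gripper value outside its range is refused whole. The fingers move at their own pace and stop on an object; the grip force is fixed at half the most. Time passes only in rows, so rows that repeat a pose let the fingers close. It gives the time, the measured TCP pose, the force, the opening and the grip force at its end, in the units of the state.
- ctrl.sense(): the state, without advancing time (a new reading comes with each control period).
- ctrl.read_camera(name): name is "scene" or "side" or "wrist"; returns a dict with "img" (384x512x3 uint8, red, green, blue), "fx", "fy", "cx", "cy" (pixels), "dist" ([k1, k2, p1, p2, k3] as OpenCV has them; the pictures are not rectified), "R" (3x3) and "t" (3): a world point X has camera coordinates R X + t. Camera axes: x right, y down, z forward; pixel columns grow to the right and rows downward; lengths in m; the calibration is good to about 2 mm. A picture is of the moment at which its call begins. There is no depth.
- ctrl.job_done(): hands the job in; it is judged then, once.
Trained networks look in a picture, given as the dict that the camera call returned (one of the last four; its "shot" number tells which), for a name from the list of things; names that differ only in an ending like _2 or _b are one class to them, and where a whole thing is asked for, a point or a joint stands for the part that bears it (a point fixed in the world has none). Each returns a list of dicts, best first, with "p" (0 to 1); they miss things now and then, are a little off and sometimes report something else, mostly with a low value. They report only what shows in the picture. A call takes as long as a camera call.
- ctrl.spot_in(picture, thing): "at" ([column, row] in pixels, amid what is visible of it).
- ctrl.spot_point(picture, thing): "at" ([column, row] in pixels: a listed point, or the origin of a listed thing).
The state is a dict: "time": time; "joint_positions": joint angles; "dq": joint speeds; "effort": joint torques, N m; "position": TCP position; "ee_rot": TCP orientation; "wrist_force": force on the tool from outside, world axes, zero at the start; "torque": the same for the moment, N m; "gripper_width": finger opening in m; "finger_force": force on a finger pad.
Only numpy, scipy, OpenCV 4.12 (cv2) and the standard library are available. Lean on these libraries where they do the work, as an engineer would, in place of code of your own. Each camera call takes 0.05 s, during which the arm holds its last target. There are 200 camera calls.

## Working session

There is one attempt and no reset: what is moved stays moved. The work goes in short steps, Python scripts to look and compute and a shell command to move; the robot and the scene stay as the last step left them, time stands still between calls to the robot, and variables do not carry over. Pictures are saved under pics/ and viewed, at most 10 in all, crops included, and the job is handed in when it is done.

```bash
mkdir -p pics; cat > h.py <<'E'
import numpy as np, cv2
from station import ctrl
from scipy.spatial.transform import Rotation as Ro
def pix(c,P):
    K=np.array([[c['fx'],0,c['cx']],[0,c['fy'],c['cy']],[0,0,1.]])
    return cv2.projectPoints(np.atleast_2d(np.array(P,float)),cv2.Rodrigues(np.array(c['R']))[0],np.array(c['t'],float),K,np.array(c['dist']))[0][:,0]
def ray(c,uv):
    K=np.array([[c['fx'],0,c['cx']],[0,c['fy'],c['cy']],[0,0,1.]])
    n=cv2.undistortPoints(np.array([[uv]],float),K,np.array(c['dist']))[0,0]
    R=np.array(c['R']);o=-R.T@np.array(c['t']);d=R.T@np.array([n[0],n[1],1]);return o,d/np.linalg.norm(d)
def onz(c,uv,z):
    o,d=ray(c,uv);return o+d*(z-o[2])/d[2]
def tri(obs):
    A=np.zeros((3,3));b=np.zeros(3)
    for c,uv in obs:
        o,d=ray(c,uv);M=np.eye(3)-np.outer(d,d);A+=M;b+=M@o
    return np.linalg.solve(A,b)
def save(c,n): cv2.imwrite('pics/'+n+'.png',c['img'][:,:,::-1])
E
python3 - <<'E'
from h import *
np.set_printoptions(precision=4,suppress=True)
s=ctrl.sense();print(s['position'],s['ee_rot'],s['gripper_width'],s['time'])
Z=dict(wheel_mouth=.1,nose_mouth=.1,bar_tip=.0045,bar_head=.0095,parts_tray=0,tailstock=0,knockout_bar=.005,calliper=0,hex_key=0,chuck_key=0,pencil_2=0)
C={}
for n in('scene','side','wrist'):
    c=C[n]=ctrl.read_camera(n);save(c,n+'0')
    print(n,'campos',-np.array(c['R']).T@np.array(c['t']))
    for k,z in Z.items():
        for r in ctrl.spot_point(c,k)[:2]:
            if r['p']>.2: print(n,k,round(r['p'],2),np.round(r['at'],1),onz(c,r['at'],z))
cv2.imwrite('pics/both0.png',cv2.resize(np.hstack([C['scene']['img'],C['side']['img']])[:,:,::-1],(800,300)))
E
```

```text
[ 0.1525 -0.6056  0.2218] [-3.1162 -0.3865  0.0005] 0.0877599978086707 0.0
scene campos [-0.0163  0.2511  0.6177]
scene wheel_mouth 0.71 [163.6 195.4] [0.6089 0.1244 0.1   ]
scene nose_mouth 0.92 [238.  170.4] [ 0.6012 -0.0478  0.1   ]
scene bar_tip 0.79 [355.4 210.4] [ 0.4331 -0.2606  0.0045]
scene bar_head 0.95 [284.3 261.7] [ 0.3912 -0.0344  0.0095]
scene parts_tray 0.76 [263.9 194.1] [ 0.6007 -0.1136  0.    ]
scene tailstock 0.67 [213.1 217.4] [0.5929 0.0288 0.    ]
scene knockout_bar 0.67 [319.6 234.9] [ 0.4153 -0.1424  0.005 ]
scene knockout_bar 0.56 [220.8 260.9] [0.4642 0.0723 0.005 ]
scene calliper 0.58 [210.2 304.7] [0.3853 0.134  0.    ]
scene hex_key 0.62 [139.1 213.5] [0.6982 0.1724 0.    ]
scene hex_key 0.33 [321.4 235.9] [ 0.4143 -0.1471  0.    ]
scene chuck_key 0.75 [175.5 268. ] [0.5002 0.1577 0.    ]
scene chuck_key 0.39 [320.3 237.7] [ 0.4114 -0.1418  0.    ]
scene pencil_2 0.73 [285.2 261. ] [ 0.3981 -0.0415  0.    ]
scene pencil_2 0.65 [220.7 262.9] [0.4636 0.0733 0.    ]
side campos [0.5167 0.7369 0.8164]
side wheel_mouth 0.64 [229.6 250.4] [0.5922 0.1267 0.1   ]
side nose_mouth 0.94 [233.6 197.2] [ 0.5947 -0.0458  0.1   ]
side bar_tip 0.56 [292.3 174.1] [ 0.4359 -0.2569  0.0045]
side bar_tip 0.36 [233.7 207.7] [ 0.602  -0.1075  0.0045]
side bar_head 0.67 [315.8 229.2] [ 0.3837 -0.0268  0.0095]
side parts_tray 0.81 [231.6 205.7] [ 0.6089 -0.12    0.    ]
side tailstock 0.69 [232.2 244.1] [0.5977 0.0206 0.    ]
side knockout_bar 0.72 [293.  176.3] [ 0.4342 -0.246   0.005 ]
side knockout_bar 0.59 [303.2 202.4] [ 0.4102 -0.1327  0.005 ]
side calliper 0.53 [319.9 281.8] [ 0.3854  0.1329 -0.    ]
side hex_key 0.64 [183.3 295.3] [0.6985 0.1776 0.    ]
side chuck_key 0.54 [274.3 289.9] [0.492  0.1575 0.    ]
side pencil_2 0.53 [226.7 244.9] [0.6114 0.0236 0.    ]
side pencil_2 0.44 [288. 265.] [ 0.4585  0.0844 -0.    ]
wrist campos [ 0.2304 -0.586   0.3852]
```

View pics/scene0.png

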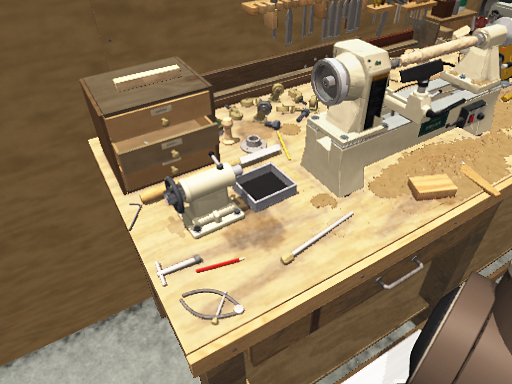

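View pics/side0.png

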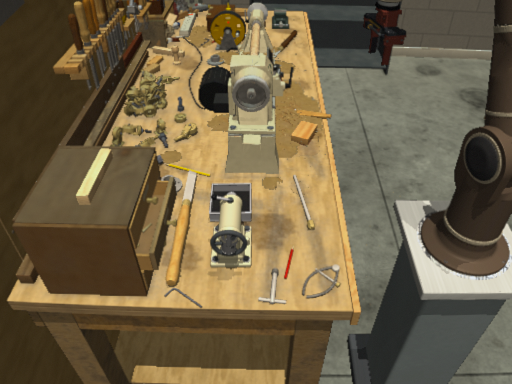

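The scene view shows the tailstock with its wheel at about (164,195) and its nose at (238,170). The bar runs from its head at (284,262) to its tip at (355,210), and the tray is at (264,194). The side view agrees, and an open drawer sits at about (140-176, 180-262). Next I triangulate and work out the move to a hover over the bar.

```bash
cat >> h.py <<'E'
np.set_printoptions(precision=4,suppress=True)
def plan(target,xdir=None,quiet=False):
    """target TCP world; xdir: world dir the tool x axis (mod 180) should get"""
    s=ctrl.sense();R=Ro.from_rotvec(s['ee_rot']).as_matrix()
    d=R.T@(np.array(target)-s['position']);a=0
    if xdir is not None:
        x=R.T@np.array([xdir[0],xdir[1],0]);a=np.degrees(np.arctan2(x[1],x[0]));a=(a+90)%180-90
    print('tool shift mm',d*1000,'turn deg',round(a,2),'| j7',round(s['joint_positions'][6],2)); return d,a
def st():
    s=ctrl.sense();R=Ro.from_rotvec(s['ee_rot']).as_matrix()
    print('t',round(s['time'],2),'pos',np.array(s['position']),'w',round(s['gripper_width'],4),'ff',s['finger_force'],'F',np.array(s['wrist_force']),'toolz',R[:,2],'toolx',R[:,0])
E
python3 - <<'E'
from h import *
a=ctrl.read_camera('scene');b=ctrl.read_camera('side')
P={}
for k in('wheel_mouth','nose_mouth','bar_tip','bar_head'):
    u=ctrl.spot_point(a,k)[0]['at'];v=ctrl.spot_point(b,k)[0]['at'];P[k]=tri([(a,u),(b,v)]);print(k,P[k],u,v)
print('bore',np.linalg.norm(P['nose_mouth']-P['wheel_mouth']),'bar',np.linalg.norm(P['bar_tip']-P['bar_head']))
print('drawer',tri([(a,(218,150)),(b,(176,180))]),'drawer near',tri([(a,(136,158)),(b,(140,240))]))
t,h=P['bar_tip'],P['bar_head'];d=(t-h)/np.linalg.norm(t-h)
g=t-d*.14;print('grasp',g,d);st();plan([g[0],g[1],.15],d)
E
```

```text
wheel_mouth [0.5917 0.1305 0.105 ] [163.1, 199.6] [229.5, 249.9]
nose_mouth [ 0.5923 -0.049   0.104 ] [240.9, 169.3] [235.0, 196.6]
bar_tip [ 0.4274 -0.2515  0.0042] [353.9, 213.7] [295.1, 175.1]
bar_head [ 0.391  -0.036   0.0021] [285.3, 262.8] [312.8, 229.3]
bore 0.1794581447030627 bar 0.21854847457260035
drawer [ 0.7349 -0.0716  0.0995] drawer near [0.7853 0.1242 0.1059]
grasp [ 0.4041 -0.1134  0.0028] [ 0.1664 -0.986   0.0097]
t 2.3 pos [ 0.1526 -0.6061  0.2226] w 0.0881 ff 0.0 F [ 0.0163 -0.4532 -0.4054] toolz [-0. -0. -1.] toolx [ 0.9697  0.2442 -0.    ]
tool shift mm [ 364.1827 -416.3022   72.6334] turn deg -85.44 | j7 -0.08
```

```bash
python3 -m jog '[[0.0878,[0.364,-0.416,0.03],-85.4],[0.0878,[0.364,-0.416,0.03],-85.4],[0.0878,[0.364,-0.416,0.03],-85.4],[0.0878,[0.364,-0.416,0.03],-85.4],[0.0878,[0.364,-0.416,0.03],-85.4],[0.0878,[0.364,-0.416,0.03],-85.4],[0.0878,[0.364,-0.416,0.03],-85.4],[0.0878,[0.364,-0.416,0.03],-85.4],[0.0878,[0.364,-0.416,0.03],-85.4],[0.0878,[0.364,-0.416,0.03],-85.4],[0.0878,[0.364,-0.416,0.03],-85.4],[0.0878,[0.364,-0.416,0.03],-85.4]]'
python3 - <<'E'
from h import *
st();plan([.4041,-.1134,.14],[.1664,-.986])
E
```

```text
time: 3.3
position: [0.3802, -0.1596, 0.1959]
ee_rot: [2.021, 2.403, -0.0]
wrist_force: [0.7, 0.3, -0.5]
gripper_width: 0.0878
finger_force: 0.0
t 3.3 pos [ 0.3802 -0.1596  0.1959] w 0.0878 ff 0.0 F [ 0.6952  0.3482 -0.4625] toolz [ 0.0009 -0.001  -1.    ] toolx [-0.1716  0.9852 -0.0011]
tool shift mm [41.5091 31.4211 55.8807] turn deg 0.3 | j7 0.38
```

```bash
python3 -m jog '[[0.0878,[0.041,0.031,0.03],0],[0.0878,[0.041,0.031,0.03],0],[0.0878,[0.041,0.031,0.03],0],[0.0878,[0.041,0.031,0.03],0],[0.0878,[0.041,0.031,0.03],0]]'
python3 - <<'E'
from h import *
st();c=ctrl.read_camera('wrist');save(c,'w1')
for k in('bar_tip','bar_head','knockout_bar'):
    for r in ctrl.spot_point(c,k)[:2]:print(k,r['p'],r['at'],onz(c,r['at'],.009 if k=='bar_head' else .005))
plan([.4041,-.1134,.14],[.1664,-.986])
print(pix(c,[[.4041,-.1134,.006]]))
E
```

```text
time: 3.72
position: [0.4033, -0.1168, 0.1658]
ee_rot: [2.03, 2.397, -0.001]
wrist_force: [-0.1, -0.7, -0.0]
gripper_width: 0.0878
finger_force: 0.0
t 3.72 pos [ 0.4033 -0.1168  0.1658] w 0.0878 ff 0.0 F [-0.1039 -0.7182 -0.0236] toolz [-0.0001 -0.0004 -1.    ] toolx [-0.1649  0.9863 -0.0004]
bar_tip 0.8 [261.5, 269.8] [ 0.4309 -0.2459  0.005 ]
bar_head 0.91 [262.9, 101.2] [ 0.3954 -0.0314  0.009 ]
knockout_bar 0.91 [262.2, 198.1] [ 0.4143 -0.1446  0.005 ]
tool shift mm [ 3.4902  1.3545 26.0087] turn deg -0.17 | j7 0.2
[[258.2868 172.7434]]
```

View pics/w1.png

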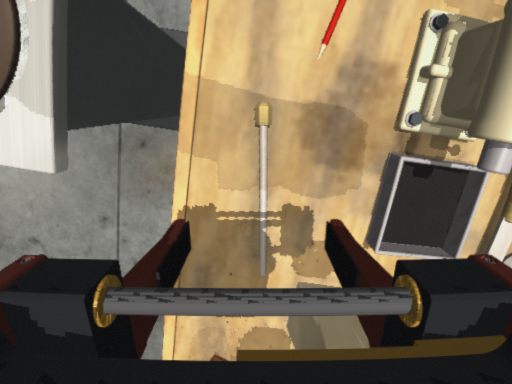

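```bash
python3 - <<'E'
from h import *
plan([.4083,-.108,.003],[.1632,-.9866])
E
```

```text
tool shift mm [  8.252    6.3081 163.0072] turn deg 0.02 | j7 0.2
```

```bash
python3 -m jog '[[0.05,[0.008,0.006,0.03],0],[0.05,[0.008,0.006,0.07],0],[0.04,[0.008,0.006,0.11],0],[0.04,[0.008,0.006,0.135],0],[0.04,[0.008,0.006,0.15],0],[0.04,[0.008,0.006,0.156],0],[0.04,[0.008,0.006,0.160],0],[0.04,[0.008,0.006,0.163],0],[0.04,[0.008,0.006,0.163],0],[0.04,[0.008,0.006,0.163],0]]' 
python3 -c "
from h import *
st()"
```

```text
time: 4.75
position: [0.4087, -0.1074, 0.0034]
ee_rot: [2.028, 2.397, 0.001]
wrist_force: [-0.3, 0.2, 0.5]
gripper_width: 0.0403
finger_force: 0.0
t 4.75 pos [ 0.4087 -0.1074  0.0034] w 0.0403 ff 0.0 F [-0.2583  0.1721  0.4619] toolz [ 0.0016 -0.0007 -1.    ] toolx [-0.1653  0.9862 -0.001 ]
```

```bash
python3 -m jog '[[0.02,[0,0,0],0],[0.0,[0,0,0],0],[0.0,[0,0,0],0],[0.0,[0,0,0],0],[0.0,[0,0,0],0],[0.0,[0,0,0],0]]'; python3 -m jog '[[0.0,[0,0,-0.02],0],[0.0,[0,0,-0.06],0],[0.0,[0,0,-0.10],0],[0.0,[0,0,-0.13],0],[0.0,[0,0,-0.13],0],[0.0,[0,0,-0.13],0]]'
python3 - <<'E'
from h import *
st()
a=ctrl.read_camera('scene');b=ctrl.read_camera('side');P={}
for k in('bar_tip','bar_head'):
    u=ctrl.spot_point(a,k)[0];v=ctrl.spot_point(b,k)[0];P[k]=tri([(a,u['at']),(b,v['at'])]);print(k,P[k],u,v)
s=ctrl.sense();p=np.array(s['position'])
print(np.linalg.norm(P['bar_tip']-P['bar_head']),'tip rel',P['bar_tip']-p,'head rel',P['bar_head']-p)
E
```

```text
time: 5.25
position: [0.4082, -0.107, 0.0027]
ee_rot: [2.029, 2.398, 0.0]
wrist_force: [-0.4, -0.2, 1.3]
gripper_width: 0.0081
finger_force: 30.0
time: 5.75
position: [0.4089, -0.1076, 0.1338]
ee_rot: [2.028, 2.395, 0.001]
wrist_force: [-0.2, -0.2, -2.1]
gripper_width: 0.0079
finger_force: 30.0
t 5.75 pos [ 0.4089 -0.1076  0.1338] w 0.0079 ff 29.99930441379547 F [-0.1765 -0.2411 -2.0512] toolz [ 0.0032 -0.0019 -1.    ] toolx [-0.1649  0.9863 -0.0024]Traceback (most recent call last):
  File "<stdin>", line 5, in <module>
IndexError: list index out of range
```

```bash
python3 - <<'E'
from h import *
plan([.50,-.10,.27],[0,1])
E
```

```text
tool shift mm [  -8.5088   92.6074 -138.9513] turn deg 9.54 | j7 0.12
```

```bash
python3 -m jog '[[0,[0,0,-0.03],0],[0,[0,0.02,-0.065],2],[0,[-0.004,0.045,-0.1],5],[0,[-0.008,0.07,-0.125],7.5],[0,[-0.0085,0.085,-0.136],9],[0,[-0.0085,0.0925,-0.139],9.5],[0,[-0.0085,0.0925,-0.139],9.5],[0,[-0.0085,0.0925,-0.139],9.5],[0,[-0.0085,0.0925,-0.139],9.5]]'
python3 - <<'E'
from h import *
st();c=ctrl.read_camera('wrist');save(c,'w2')
for k in('bar_tip','bar_head','wheel_mouth','nose_mouth','tailstock','parts_tray'):
    for r in ctrl.spot_point(c,k)[:2]:print(k,r['p'],r['at'],onz(c,r['at'],.1))
E
```

```text
time: 6.65
position: [0.4988, -0.1, 0.2694]
ee_rot: [-2.217, -2.221, 0.004]
wrist_force: [0.1, 0.2, -1.6]
gripper_width: 0.008
finger_force: 30.0
t 6.65 pos [ 0.4988 -0.1     0.2694] w 0.008 ff 29.999387562274933 F [ 0.1356  0.1613 -1.6438] toolz [-0.0041  0.0006 -1.    ] toolx [-0.0017  1.      0.0006]
bar_head 0.58 [256.3, 114.1] [ 0.4969 -0.0285  0.1   ]
wheel_mouth 0.72 [227.0, 39.2] [0.4646 0.0518 0.1   ]
wheel_mouth 0.57 [346.5, 136.3] [ 0.605  -0.0535  0.1   ]
nose_mouth 0.92 [347.4, 136.5] [ 0.6061 -0.0538  0.1   ]
tailstock 0.95 [326.3, 71.7] [0.5758 0.0186 0.1   ]
parts_tray 0.73 [327.5, 170.1] [ 0.5851 -0.0951  0.1   ]
```

View pics/w2.png

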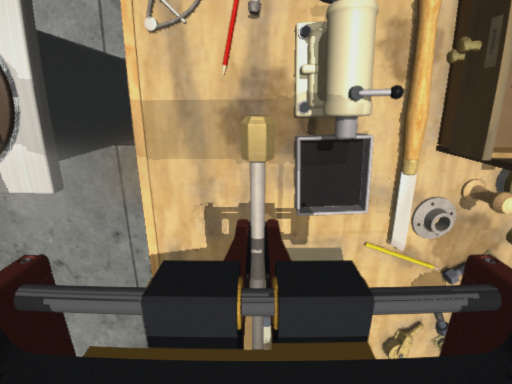

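The wrist view shows the tailstock from above with its nose at (347,136). The bar is held straight, with its head at (256,114). I move towards +y to see the wheel.

```bash
python3 -m jog '[[0,[0.03,0,0],0],[0,[0.065,0,0],0],[0,[0.1,0,0],0],[0,[0.125,0,0],0],[0,[0.14,0,0],0],[0,[0.14,0,0],0],[0,[0.14,0,0],0]]'
python3 - <<'E'
from h import *
st();c=ctrl.read_camera('wrist');save(c,'w3')
for k in('bar_tip','bar_head','wheel_mouth','nose_mouth','tailstock','parts_tray'):
    for r in ctrl.spot_point(c,k)[:2]:print(k,r['p'],r['at'],onz(c,r['at'],.1))
E
```

```text
time: 7.58
position: [0.5005, 0.0405, 0.2716]
ee_rot: [2.218, 2.224, -0.0]
wrist_force: [0.1, -0.7, -2.1]
gripper_width: 0.0078
finger_force: 30.0
t 7.58 pos [0.5005 0.0405 0.2716] w 0.0078 ff 29.999398291110992 F [ 0.1042 -0.7397 -2.1193] toolz [ 0.0002 -0.0003 -1.    ] toolx [-0.0026  1.     -0.0003]
bar_head 0.66 [259.2, 115.6] [0.5027 0.11   0.1   ]
wheel_mouth 0.72 [342.0, 103.6] [0.5995 0.1245 0.1   ]
nose_mouth 0.62 [332.6, 244.6] [ 0.6035 -0.059   0.1   ]
tailstock 0.59 [317.5, 167.8] [0.5755 0.0475 0.1   ]
parts_tray 0.78 [318.6, 249.1] [ 0.5848 -0.0658  0.1   ]
```

View pics/w3.png

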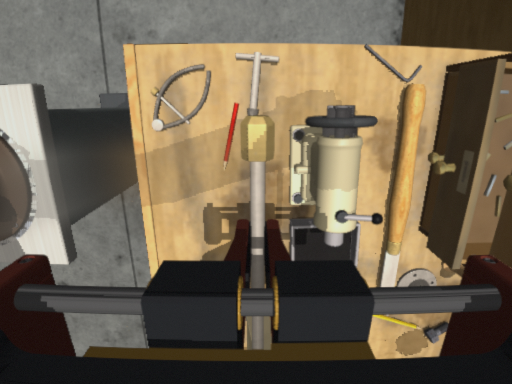

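The wheel hub is at (341,105), the quill at (335,240) and the bar head at (259,116). I now fit the bore axis and the bar axis from the edges.

```bash
python3 - <<'E'
from h import *
c=ctrl.read_camera('wrist')
img=c['img'];g=cv2.GaussianBlur(cv2.cvtColor(img,cv2.COLOR_RGB2GRAY),(3,3),0).astype(int)
hsv=cv2.cvtColor(img,cv2.COLOR_RGB2HSV)
pts=[]
for r in range(145,206,6):
    row=np.abs(np.gradient(g[r].astype(float)))
    L=310+np.argmax(row[310:325]);Rr=350+np.argmax(row[350:368])
    a=onz(c,(L,r),.1);b=onz(c,(Rr,r),.1);m=(a+b)/2;pts.append(m);print(r,L,Rr,m[:2],(b-a)[0])
p=np.array(pts);f=np.polyfit(p[:,1],p[:,0],1);print('axis x at y=.125,-.05',np.polyval(f,[.125,-.05]),'slope deg',np.degrees(np.arctan(f[0])))
for r,l,h in((107,327,355),(112,327,355),(240,326,343)):
    row=np.abs(np.gradient(g[r].astype(float)));L=l-4+np.argmax(row[l-4:l+5]);Rr=h-5+np.argmax(row[h-5:h+5])
    print(r,L,Rr,(onz(c,(L,r),.1)+onz(c,(Rr,r),.1))[:2]/2)
zb=.278
for r in list(range(125,150,8))+list(range(165,240,10)):
    row=np.abs(np.gradient(g[r].astype(float)));m=258;L=238+np.argmax(row[238:m-2]);Rr=m+2+np.argmax(row[m+2:280])
    a=onz(c,(L,r),zb);b=onz(c,(Rr,r),zb);print('bar',r,L,Rr,(a+b)[:2]/2,(b-a)[0])
print('head',onz(c,(258.5,116),zb+.0095),'shoulder',onz(c,(258,161.5),zb))
E
```

```text
145 311 362 [0.5972 0.0743] 0.06257899638409947
151 310 361 [0.5966 0.067 ] 0.06293814411095056
157 310 360 [0.5965 0.0595] 0.06207344427925654
163 310 360 [0.5971 0.052 ] 0.06246292290428768
169 310 359 [0.5971 0.0444] 0.061591680958995254
175 310 359 [0.5977 0.0367] 0.06198996511304855
181 310 358 [0.5977 0.0289] 0.06111165895355419
187 310 358 [0.5983 0.0211] 0.061518930873995625
193 311 355 [0.5977 0.0131] 0.0567497377542352
199 318 354 [0.6022 0.0049] 0.04679424140832267
205 318 354 [ 0.6029 -0.0033] 0.047120842213510206
axis x at y=.125,-.05 [0.5922 0.6042] slope deg -3.904170792554139
107 326 355 [0.5984 0.1189]
112 326 354 [0.5983 0.1132]
240 325 342 [ 0.6038 -0.0536]
bar 125 247 266 [0.5003 0.1095] 0.010531301380840574
bar 133 247 266 [0.5003 0.1051] 0.010612148714189529
bar 141 248 266 [0.5006 0.1006] 0.010132249012154981
bar 149 240 274 [0.5006 0.0961] 0.019294333663639862
bar 165 251 263 [0.5006 0.0869] 0.006920948278256289
bar 175 251 263 [0.5006 0.0809] 0.006994430380452221
bar 185 251 263 [0.5006 0.0749] 0.007070526639509855
bar 195 251 262 [0.5003 0.0687] 0.006553554710014342
bar 205 250 264 [0.5006 0.0623] 0.008436301011488567
bar 215 251 264 [0.5009 0.0558] 0.007925415544026315
bar 225 251 264 [0.5009 0.0492] 0.00802057324835026
bar 235 251 263 [0.5006 0.0424] 0.007494717941258278
head [0.5014 0.1147 0.2875] shoulder [0.5012 0.0889 0.278 ]
```

```bash
python3 - <<'E'
from h import *
a=np.array([-.032,1.]);a/=np.linalg.norm(a);m=np.array([.5979,.1235]);g=m+a*(.149+.03);print(g)
plan([g[0],g[1],.27],a)
E
```

```text
[0.5922 0.3024]
tool shift mm [263.1563  91.3767   1.4905] turn deg -1.86 | j7 -0.33
```

```bash
python3 -m jog '[[0,[0.03,0,0],0],[0,[0.07,0,0],0],[0,[0.11,0,0],0],[0,[0.15,0,0],0],[0,[0.19,0.02,0],0],[0,[0.22,0.045,0],0],[0,[0.245,0.07,0],-1.0],[0,[0.258,0.085,0],-1.9],[0,[0.263,0.0914,0],-1.9],[0,[0.263,0.0914,0],-1.9],[0,[0.263,0.0914,0],-1.9]]'
python3 - <<'E'
from h import *
st();plan([.5922,.3024,.0985],[-.032,1])
E
```

```text
time: 8.9
position: [0.5914, 0.3023, 0.271]
ee_rot: [-2.184, -2.258, 0.002]
wrist_force: [-0.2, -0.4, -1.5]
gripper_width: 0.0082
finger_force: 30.0
t 8.9 pos [0.5914 0.3023 0.271 ] w 0.0082 ff 29.99944657087326 F [-0.2394 -0.4456 -1.4912] toolz [-0.0012 -0.0007 -1.    ] toolx [-0.0331  0.9995 -0.0006]
tool shift mm [  0.1372   1.0298 172.5287] turn deg 0.07 | j7 -0.79
```

```bash
python3 -m jog '[[0,[0,0.0005,0.035],0],[0,[0,0.0005,0.075],0],[0,[0,0.0005,0.115],0],[0,[0,0.0005,0.145],0],[0,[0,0.0005,0.162],0],[0,[0,0.0005,0.170],0],[0,[0,0.0005,0.1725],0],[0,[0,0.0005,0.1725],0],[0,[0,0.0005,0.1725],0]]'
python3 - <<'E'
from h import *
st()
P={}
a=ctrl.read_camera('scene');b=ctrl.read_camera('side');save(a,'a4');save(b,'b4')
for n,c in(('scene',a),('side',b)):
    for k in('bar_tip','bar_head','wheel_mouth'):
        for r in ctrl.spot_point(c,k)[:1]:P[n,k]=r['at'];print(n,k,round(r['p'],2),np.round(r['at'],1))
for k in('bar_tip','bar_head','wheel_mouth'):
    if ('scene',k) in P and ('side',k) in P: print(k,tri([(a,P['scene',k]),(b,P['side',k])]))
print('expect',pix(a,[[.597,.1535,.1],[.59,.375,.106],[.5979,.1235,.1]]),pix(b,[[.597,.1535,.1],[.59,.375,.106],[.5979,.1235,.1]]))
v=np.vstack([cv2.resize(c['img'][y:y+110,x:x+220],(800,400),interpolation=cv2.INTER_CUBIC)[:300] for c,y,x in((a,150,60),(b,225,140))])
cv2.imwrite('pics/v4.png',v[:,:,::-1])
E
```

```text
time: 9.65
position: [0.5931, 0.3032, 0.101]
ee_rot: [2.184, 2.257, 0.004]
wrist_force: [0.2, 0.1, -1.9]
gripper_width: 0.0079
finger_force: 30.0
t 9.65 pos [0.5931 0.3032 0.101 ] w 0.0079 ff 29.99954044818878 F [ 0.1844  0.0519 -1.8924] toolz [ 0.0024  0.0011 -1.    ] toolx [-0.0332  0.9994  0.001 ]
scene bar_tip 0.62 [151.4 202.5]
scene bar_head 0.63 [ 33.7 246.6]
scene wheel_mouth 0.87 [161.6 196.9]
side bar_head 0.74 [222.6 359.7]
bar_head [0.5879 0.3805 0.1077]
expect [[152.058  203.6387]
 [ 36.1181 246.8915]
 [165.852  198.2027]] [[226.497  259.912 ]
 [220.8705 355.548 ]
 [227.1329 249.2202]]
```

View pics/v4.png

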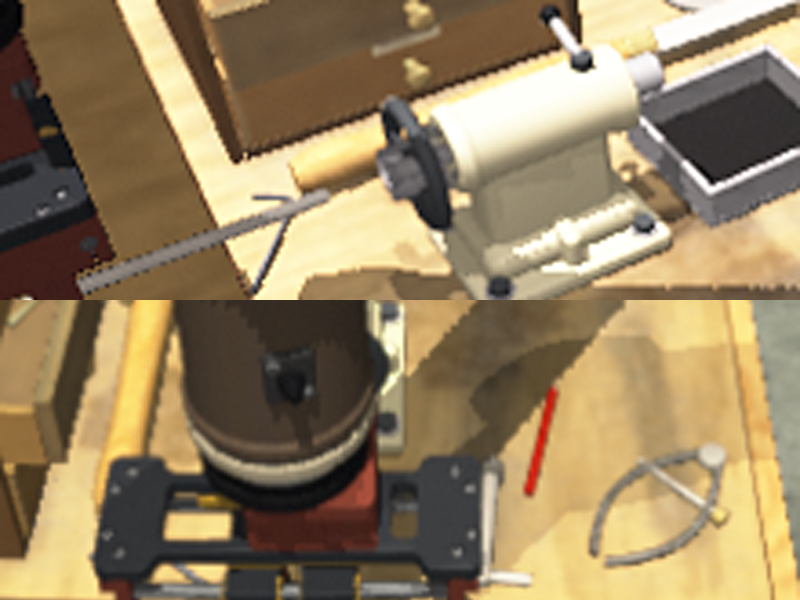

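The bar is level and lined up. Its tip is at about (150,203) in the scene view, roughly 30 mm short of the mouth at about (166,199). I lower it slightly and approach.

```bash
python3 -m jog '[[0,[0,-0.0005,0.0012],0],[0,[-0.010,-0.0005,0.002],0],[0,[-0.02,-0.0005,0.002],0],[0,[-0.025,-0.0005,0.002],0],[0,[-0.025,-0.0005,0.002],0],[0,[-0.025,-0.0005,0.002],0]]'
python3 - <<'E'
from h import *
st()
a=ctrl.read_camera('scene');save(a,'a5')
for k in('bar_tip','wheel_mouth'):
    for r in ctrl.spot_point(a,k)[:1]:print(k,round(r['p'],2),np.round(r['at'],1))
st()
cv2.imwrite('pics/v5.png',cv2.resize(a['img'][160:250,90:210],(800,600),interpolation=cv2.INTER_CUBIC)[:,:,::-1])
E
```

```text
time: 10.55
position: [0.593, 0.2771, 0.0971]
ee_rot: [2.185, 2.257, -0.0]
wrist_force: [0.1, 0.6, -1.9]
gripper_width: 0.0082
finger_force: 30.0
t 10.55 pos [0.593  0.2771 0.0971] w 0.0082 ff 29.999480545520782 F [ 0.086   0.5696 -1.8787] toolz [ 0.0002 -0.0002 -1.    ] toolx [-0.0323  0.9995 -0.0002]
bar_tip 0.68 [162.9 198.5]
wheel_mouth 0.96 [162.4 194.9]
t 10.7 pos [0.5926 0.2785 0.0972] w 0.0084 ff 29.999537765979767 F [-0.3655  0.4377 -2.0591] toolz [ 0.0001  0.0005 -1.    ] toolx [-0.0342  0.9994  0.0005]
```

View pics/v5.png

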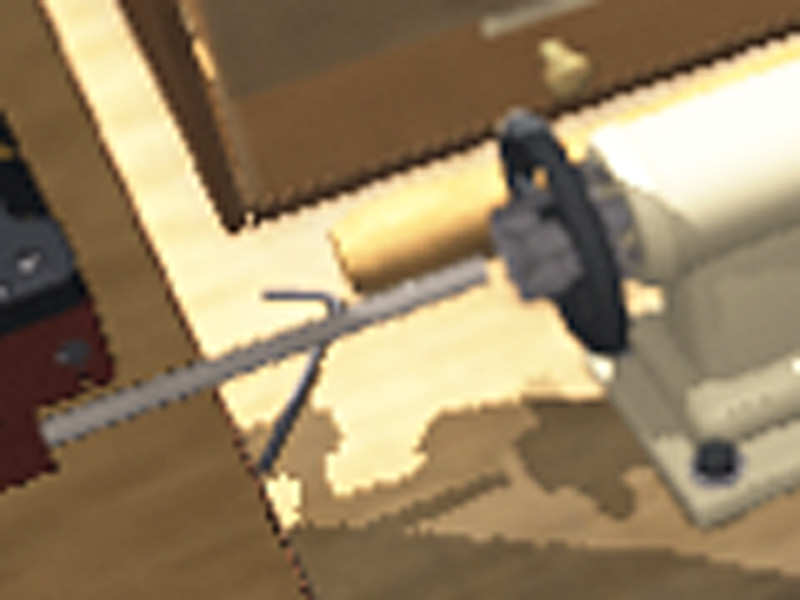

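The bar tip is at about (163,200), just short of the hub face centre at about (166,198), and about 1 mm low. I raise it 1 mm and enter gently.

```bash
python3 -m jog '[[0,[0,0,-0.001],0],[0,[-0.004,0,-0.001],0],[0,[-0.007,0,-0.001],0],[0,[-0.010,0,-0.001],0],[0,[-0.010,0,-0.001],0]]'; python3 -m jog '[[0,[-0.003,0,0],0],[0,[-0.006,0,0],0],[0,[-0.006,0,0],0]]'
python3 - <<'E'
from h import *
st()
E
```

```text
time: 11.12
position: [0.5932, 0.2669, 0.0979]
ee_rot: [2.184, 2.257, -0.001]
wrist_force: [0.1, 0.4, -1.9]
gripper_width: 0.0084
finger_force: 30.0
time: 11.37
position: [0.5934, 0.2611, 0.098]
ee_rot: [2.184, 2.258, -0.001]
wrist_force: [-0.6, -0.8, -1.7]
gripper_width: 0.0078
finger_force: 30.0
t 11.37 pos [0.5934 0.2611 0.098 ] w 0.0078 ff 29.999470710754395 F [-0.5879 -0.8247 -1.6934] toolz [ 0.     -0.0006 -1.    ] toolx [-0.0331  0.9995 -0.0006]
```

```bash
for i in 1 2; do python3 -m jog '[[0,[-0.003,0,0],0],[0,[-0.006,0,0],0],[0,[-0.009,0,0],0],[0,[-0.009,0,0],0]]'; done
```

```text
time: 11.7
position: [0.5937, 0.2521, 0.098]
ee_rot: [2.184, 2.257, -0.001]
wrist_force: [-0.2, -0.6, -0.8]
gripper_width: 0.0081
finger_force: 30.0
time: 12.03
position: [0.594, 0.2431, 0.0979]
ee_rot: [2.184, 2.258, -0.001]
wrist_force: [0.2, -0.0, -1.0]
gripper_width: 0.0082
finger_force: 30.0
```

```bash
for i in 1 2; do python3 -m jog '[[0,[-0.003,0,-0.0004],0],[0,[-0.007,0,-0.0004],0],[0,[-0.011,0,-0.0004],0],[0,[-0.014,0,-0.0004],0],[0,[-0.014,0,-0.0004],0]]'; done;  python3 -c "
from h import *
st()"
```

```text
time: 12.45
position: [0.5945, 0.2289, 0.0984]
ee_rot: [2.184, 2.257, -0.001]
wrist_force: [0.5, -0.8, -1.2]
gripper_width: 0.0081
finger_force: 30.0
time: 12.87
position: [0.595, 0.2149, 0.0988]
ee_rot: [2.184, 2.257, -0.001]
wrist_force: [-0.7, -0.8, -0.9]
gripper_width: 0.0082
finger_force: 30.0
t 12.87 pos [0.595  0.2149 0.0988] w 0.0082 ff 29.999491274356842 F [-0.7494 -0.771  -0.9069] toolz [ 0.0001 -0.0007 -1.    ] toolx [-0.0328  0.9995 -0.0007]
```

```bash
for i in 1 2 3; do python3 -m jog '[[0,[-0.004,0,0],0],[0,[-0.008,0,0],0],[0,[-0.012,0,0],0],[0,[-0.016,0,0],0],[0,[-0.016,0,0],0]]'; done
```

```text
time: 13.28
position: [0.5955, 0.1987, 0.0987]
ee_rot: [2.184, 2.257, -0.001]
wrist_force: [0.1, 0.1, -1.6]
gripper_width: 0.0079
finger_force: 30.0
time: 13.7
position: [0.596, 0.1828, 0.0987]
ee_rot: [2.184, 2.257, -0.001]
wrist_force: [-0.4, -0.6, -1.8]
gripper_width: 0.0085
finger_force: 30.0
time: 14.12
position: [0.5963, 0.1676, 0.0986]
ee_rot: [-2.184, -2.258, 0.0]
wrist_force: [-0.2, 1.9, -4.4]
gripper_width: 0.0083
finger_force: 30.0
```

```bash
python3 -m jog '[[0,[0,0,0.0008],0],[0,[-0.004,0,0.001],0],[0,[-0.008,0,0.001],0],[0,[-0.012,0,0.001],0],[0,[-0.012,0,0.001],0]]'; python3 -c "
from h import *
st()"
```

```text
time: 14.53
position: [0.5969, 0.1546, 0.0977]
ee_rot: [2.185, 2.257, -0.001]
wrist_force: [-0.6, -1.4, -2.4]
gripper_width: 0.0079
finger_force: 30.0
t 14.53 pos [0.5969 0.1546 0.0977] w 0.0079 ff 30.000198483467102 F [-0.5506 -1.4147 -2.3756] toolz [-0.0002 -0.001  -1.    ] toolx [-0.0326  0.9995 -0.001 ]
```

```bash
python3 -m jog '[[0.02,[0,0,0],0],[0.04,[0,0,0],0],[0.04,[0,0,0],0],[0.04,[0,0,0],0],[0.04,[0.015,0,0.003],0],[0.04,[0.035,0,0.008],0],[0.04,[0.052,0,0.014],0],[0.04,[0.061,0,0.015],0],[0.04,[0.061,0,0.015],0],[0.04,[0.061,0,0.015],0]]'
python3 - <<'E'
from h import *
st();c=ctrl.read_camera('wrist')
for r in ctrl.spot_point(c,'bar_head')[:1]:print(r,onz(c,r['at'],.105))
a=ctrl.read_camera('scene')
for r in ctrl.spot_point(a,'bar_head')[:1]:print(r,onz(a,r['at'],.096))
q=np.hstack([cv2.resize(c['img'],(440,330)),cv2.resize(a['img'][165:255,60:158],(360,330),interpolation=cv2.INTER_CUBIC)])
cv2.imwrite('pics/v6.png',q[:,:,::-1])
E
```

```text
time: 15.37
position: [0.5947, 0.2172, 0.0829]
ee_rot: [2.182, 2.26, -0.0]
wrist_force: [-0.1, -0.2, 0.6]
gripper_width: 0.0401
finger_force: 0.0
t 15.37 pos [0.5947 0.2172 0.0829] w 0.0401 ff 0.0 F [-0.0802 -0.2384  0.5919] toolz [ 0.     -0.0004 -1.    ] toolx [-0.035   0.9994 -0.0004]
{'at': [260.6, 222.8], 'p': 0.89} [0.596  0.2357 0.105 ]
```

View pics/v6.png

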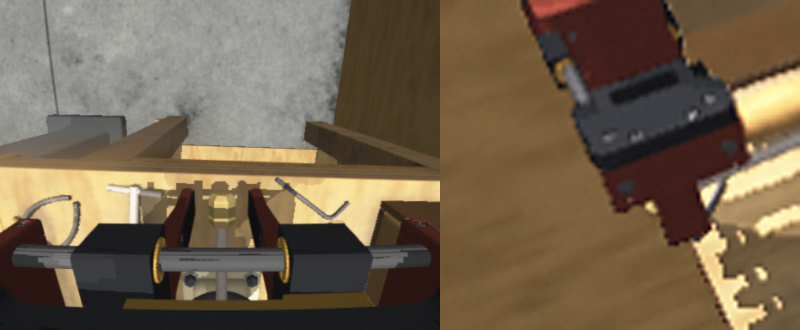

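The bar stays in the bore, with its brass head between the fingers at about (222,205) in the left panel. The head's centre is about 6 mm further back, so I shift and grip it.

```bash
python3 -m jog '[[0.04,[0.006,0.0004,0],0],[0.04,[0.006,0.0004,0],0],[0.0,[0.006,0.0004,0],0],[0.0,[0.006,0.0004,0],0],[0.0,[0.006,0.0004,0],0],[0.0,[0.006,0.0004,0],0],[0.0,[0.006,0.0004,0],0]]'; python3 -c "
from h import *
st()"
```

```text
time: 16.15
position: [0.5948, 0.223, 0.0828]
ee_rot: [2.184, 2.259, -0.0]
wrist_force: [0.1, -0.1, 0.9]
gripper_width: 0.0187
finger_force: 30.0
t 16.15 pos [0.5948 0.223  0.0828] w 0.0187 ff 29.995275735855103 F [ 0.0841 -0.0933  0.8542] toolz [-0.0002 -0.0002 -1.    ] toolx [-0.0337  0.9994 -0.0002]
```

```bash
python3 -m jog '[[0,[0,0,-0.001],0],[0,[-0.003,0,-0.0015],0],[0,[-0.006,0,-0.0015],0],[0,[-0.009,0,-0.0015],0],[0,[-0.009,0,-0.0015],0]]';python3 -m jog '[[0,[-0.003,0,0],0],[0,[-0.006,0,0],0],[0,[-0.009,0,0],0],[0,[-0.009,0,0],0]]'
```

```text
time: 16.57
position: [0.5954, 0.2129, 0.0842]
ee_rot: [2.184, 2.257, -0.001]
wrist_force: [0.7, -0.3, -1.5]
gripper_width: 0.0186
finger_force: 30.0
time: 16.9
position: [0.5957, 0.2041, 0.0843]
ee_rot: [2.184, 2.258, -0.001]
wrist_force: [-0.4, -1.3, -0.9]
gripper_width: 0.0186
finger_force: 30.0
```

```bash
for i in 1 2; do python3 -m jog '[[0,[-0.003,0,0],0],[0,[-0.006,0,0],0],[0,[-0.009,0,0],0],[0,[-0.009,0,0],0]]'; done
```

```text
time: 17.23
position: [0.5957, 0.2002, 0.0851]
ee_rot: [-2.179, -2.259, -0.008]
wrist_force: [-0.1, 9.7, -1.6]
gripper_width: 0.0185
finger_force: 30.0
time: 17.57
position: [0.5959, 0.1923, 0.0853]
ee_rot: [-2.177, -2.259, -0.01]
wrist_force: [-0.3, 11.8, -1.2]
gripper_width: 0.0185
finger_force: 30.0
```

```bash
for i in 1 2 3; do python3 -m jog '[[0,[-0.004,0,0],0],[0,[-0.008,0,0],0],[0,[-0.012,0,0],0],[0,[-0.012,0,0],0]]'; done
```

```text
time: 17.9
position: [0.5964, 0.1799, 0.0852]
ee_rot: [-2.178, -2.259, -0.01]
wrist_force: [-0.2, 11.0, 0.4]
gripper_width: 0.0188
finger_force: 30.0
time: 18.23
position: [0.5967, 0.1673, 0.0853]
ee_rot: [-2.178, -2.259, -0.008]
wrist_force: [-1.4, 8.3, 3.5]
gripper_width: 0.0182
finger_force: 30.0
time: 18.57
position: [0.5973, 0.1523, 0.0853]
ee_rot: [-2.182, -2.259, -0.003]
wrist_force: [-3.3, 2.5, 4.6]
gripper_width: 0.0183
finger_force: 30.0
```

```bash
python3 -m jog '[[0,[-0.002,0,-0.0005],0],[0,[-0.004,0,-0.001],0],[0,[-0.004,0,-0.001],0],[0,[-0.004,0,-0.001],0]]'
python3 - <<'E'
from h import *
st()
a=ctrl.read_camera('scene');b=ctrl.read_camera('side')
for n,c in(('scene',a),('side',b)):
    for k,z in(('stub',.013),('parts_tray',0),('bar_tip',.1)):
        for r in ctrl.spot_point(c,k)[:1]:print(n,k,round(r['p'],2),np.round(r['at'],1),onz(c,r['at'],z))
q=np.hstack([cv2.resize(c['img'][y:y+75,x:x+75],(400,400),interpolation=cv2.INTER_CUBIC) for c,y,x in((a,150,225),(b,170,195))])
cv2.imwrite('pics/v7.png',q[:,:,::-1])
E
```

```text
time: 18.9
position: [0.5976, 0.1466, 0.0855]
ee_rot: [2.184, 2.258, -0.001]
wrist_force: [-2.6, 1.3, 4.4]
gripper_width: 0.0184
finger_force: 30.0
t 18.9 pos [0.5976 0.1466 0.0855] w 0.0184 ff 29.995687901973724 F [-2.5672  1.2533  4.3635] toolz [ 0.0001 -0.0006 -1.    ] toolx [-0.0333  0.9994 -0.0006]
scene parts_tray 0.95 [265.8 189.5] [ 0.6133 -0.1268  0.    ]
scene bar_tip 0.63 [209.2 304.2] [0.3219 0.1539 0.1   ]
```

View pics/v7.png

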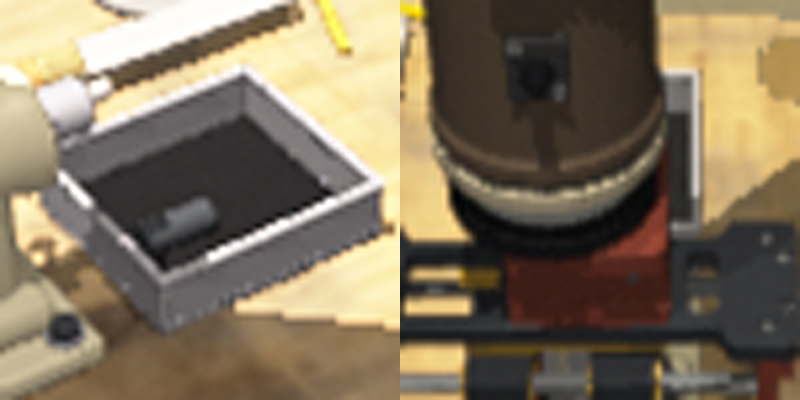

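The stub lies in the tray at about (180,225) in the left panel, and the bar tip peeks out of the nose. I draw the bar back and then regrip it near its centre of mass.

```bash
python3 -m jog '[[0,[0.006,0,0],0],[0,[0.014,0,0],0],[0,[0.022,0,0],0],[0,[0.03,0,0],0],[0,[0.038,0,0],0],[0,[0.046,0,0],0],[0,[0.046,0,0],0]]';  python3 -m jog '[[0,[0.007,0,0],0],[0,[0.014,0,0],0],[0,[0.021,0,0],0],[0,[0.027,0,0],0],[0,[0.03,0,0],0],[0,[0.03,0,0],0]]'
```

```text
time: 19.88
position: [0.5954, 0.1959, 0.0852]
ee_rot: [-2.18, -2.261, -0.002]
wrist_force: [-0.6, 1.6, -1.3]
gripper_width: 0.0182
finger_force: 30.0
time: 20.38
position: [0.5946, 0.2245, 0.0854]
ee_rot: [-2.182, -2.26, -0.001]
wrist_force: [-0.2, 0.4, -1.8]
gripper_width: 0.0184
finger_force: 30.0
```

```bash
python3 -m jog '[[0.02,[0,0,0],0],[0.04,[0,0,0],0],[0.04,[0,0,0],0],[0.04,[0,0,0],0],[0.04,[-0.015,0,-0.002],0],[0.04,[-0.035,0,-0.006],0],[0.04,[-0.055,0,-0.008],0],[0.04,[-0.067,0,-0.009],0],[0.04,[-0.067,0,-0.009],0],[0.04,[-0.067,0,-0.009],0]]'
python3 -m jog '[[0.02,[0,0,0],0],[0,[0,0,0],0],[0,[0,0,0],0],[0,[0,0,0],0],[0,[0,0,0],0],[0,[0,0,0],0]]'
python3 -c "
from h import *
st()"
```

```text
time: 21.22
position: [0.5974, 0.1558, 0.0945]
ee_rot: [2.185, 2.257, 0.001]
wrist_force: [-0.6, -0.2, -0.2]
gripper_width: 0.0401
finger_force: 0.0
time: 21.72
position: [0.597, 0.1568, 0.0943]
ee_rot: [-2.183, -2.259, -0.0]
wrist_force: [-0.4, 0.9, -0.3]
gripper_width: 0.0082
finger_force: 30.0
t 21.72 pos [0.597  0.1568 0.0943] w 0.0082 ff 30.000823438167572 F [-0.3791  0.8661 -0.2905] toolz [-0.0002  0.0003 -1.    ] toolx [-0.0345  0.9994  0.0003]
```

Gripped on the shaft. Now I pull it fully out, 150 mm.

```bash
python3 -m jog '[[0,[0.006,0,0],0],[0,[0.014,0,0],0],[0,[0.022,0,0],0],[0,[0.03,0,0],0],[0,[0.038,0,0],0],[0,[0.046,0,0],0],[0,[0.05,0,0],0],[0,[0.05,0,0],0]]';  python3 -m jog '[[0,[0.01,0,0],0],[0,[0.02,0,0],0],[0,[0.03,0,0],0],[0,[0.045,0,0],0],[0,[0.06,0,0],0],[0,[0.075,0,0],0],[0,[0.09,0,0],0],[0,[0.1,0,0],0],[0,[0.1,0,0],0],[0,[0.1,0,0],0]]'
python3 - <<'E'
from h import *
st();c=ctrl.read_camera('scene')
for k in('bar_tip','bar_head','wheel_mouth'):
    for r in ctrl.spot_point(c,k)[:1]:print(k,round(r['p'],2),np.round(r['at'],1))
a=np.array([-.033,1]);print(pix(c,[[.592+.033*.142,.306-.142,z] for z in(.09,.1,.11)]))
E
```

```text
time: 22.38
position: [0.5951, 0.208, 0.0944]
ee_rot: [-2.181, -2.26, -0.001]
wrist_force: [0.5, -0.2, -1.7]
gripper_width: 0.0081
finger_force: 30.0
time: 23.22
position: [0.5917, 0.3068, 0.0942]
ee_rot: [-2.182, -2.26, 0.0]
wrist_force: [-0.6, -0.8, -1.0]
gripper_width: 0.008
finger_force: 30.0
t 23.22 pos [0.5917 0.3068 0.0942] w 0.008 ff 29.998513162136078 F [-0.5671 -0.8246 -0.9937] toolz [-0.0002 -0.0001 -1.    ] toolx [-0.0352  0.9994 -0.0001]
bar_tip 0.74 [151.6 205.5]
bar_head 0.86 [ 38.6 252.8]
wheel_mouth 0.63 [164.1 197.8]
[[148.1632 209.1925]
 [147.1376 205.5782]
 [146.0959 201.9038]]
```

```bash
python3 -m jog '[[0,[0.005,0,-0.03],0],[0,[0.005,0,-0.07],0],[0,[0.005,0,-0.11],0],[0,[0.005,0,-0.145],0],[0,[0.005,-0.02,-0.17],0],[0,[-0.01,-0.05,-0.18],0],[0,[-0.03,-0.08,-0.18],0],[0,[-0.06,-0.1,-0.18],0],[0,[-0.095,-0.12,-0.18],0],[0,[-0.13,-0.135,-0.18],0],[0,[-0.13,-0.135,-0.18],0]]'
python3 - <<'E'
from h import *
st();plan([.409,-.107,.20],[-.1632,.9866])
E
```

```text
time: 24.33
position: [0.46, 0.1635, 0.274]
ee_rot: [2.19, 2.247, -0.008]
wrist_force: [0.5, -0.5, -1.3]
gripper_width: 0.0077
finger_force: 30.0
t 24.33 pos [0.46   0.1635 0.274 ] w 0.0077 ff 29.997981190681458 F [ 0.5378 -0.4943 -1.3127] toolz [-0.0006 -0.0064 -1.    ] toolx [-0.0258  0.9996 -0.0064]
tool shift mm [-268.6143  -57.9289   75.8183] turn deg -7.91 | j7 -0.58
```

```bash
python3 -m jog '[[0,[-0.03,-0.01,0],0],[0,[-0.07,-0.02,0],-1],[0,[-0.11,-0.03,0],-2],[0,[-0.15,-0.04,0],-4],[0,[-0.19,-0.05,0.02],-6],[0,[-0.225,-0.055,0.04],-7.5],[0,[-0.25,-0.056,0.06],-7.5],[0,[-0.265,-0.056,0.07],-7.5],[0,[-0.269,-0.056,0.075],-7.5],[0,[-0.269,-0.056,0.075],-7.5],[0,[-0.269,-0.056,0.075],-7.5]]'
python3 - <<'E'
from h import *
st();plan([.409,-.107,.006],[-.1632,.9866])
P={}
a=ctrl.read_camera('scene');b=ctrl.read_camera('side')
for n,c in(('scene',a),('side',b)):
    for k in('bar_tip','bar_head'):
        for r in ctrl.spot_point(c,k)[:1]:P[n,k]=r['at'];print(n,k,round(r['p'],2),np.round(r['at'],1))
for k in('bar_tip','bar_head'):
    if ('scene',k) in P and ('side',k) in P: print(k,tri([(a,P['scene',k]),(b,P['side',k])]))
E
```

```text
time: 25.25
position: [0.4155, -0.0976, 0.2]
ee_rot: [-2.03, -2.398, -0.002]
wrist_force: [0.6, -0.1, -0.7]
gripper_width: 0.0078
finger_force: 30.0
t 25.25 pos [ 0.4155 -0.0976  0.2   ] w 0.0078 ff 29.99897986650467 F [ 0.567  -0.0931 -0.6508] toolz [ 0.0007  0.0008 -1.    ] toolx [-0.1652  0.9863  0.0007]
tool shift mm [ -8.2865  -8.0836 193.9405] turn deg 0.12 | j7 0.19
scene bar_head 0.8 [278.9 189. ]
side bar_head 0.45 [318.4 176.9]
bar_head [ 0.3967 -0.0204  0.1969]
```

```bash
python3 -m jog '[[0,[-0.008,-0.008,0.03],0],[0,[-0.008,-0.008,0.07],0],[0,[-0.008,-0.008,0.105],0],[0,[-0.008,-0.008,0.14],0],[0,[-0.008,-0.008,0.165],0],[0,[-0.008,-0.008,0.175],0],[0,[-0.008,-0.008,0.18],0],[0,[-0.008,-0.008,0.184],0],[0,[-0.008,-0.008,0.184],0],[0,[-0.008,-0.008,0.184],0]]'; python3 -m jog '[[0,[0,0,0.002],0],[0,[0,0,0.004],0],[0,[0,0,0.004],0]]'; python3 -m jog '[[0,[0,0,0.002],0],[0,[0,0,0.004],0],[0,[0,0,0.004],0]]'
```

```text
time: 26.38
position: [0.4092, -0.1086, 0.0165]
ee_rot: [2.03, 2.395, 0.001]
wrist_force: [-0.1, 0.2, -1.3]
gripper_width: 0.0081
finger_force: 30.0
time: 26.63
position: [0.4084, -0.1086, 0.0117]
ee_rot: [2.031, 2.396, 0.0]
wrist_force: [-0.4, -0.2, -2.1]
gripper_width: 0.0083
finger_force: 30.0
time: 26.88
position: [0.4084, -0.1086, 0.0073]
ee_rot: [2.031, 2.396, 0.0]
wrist_force: [0.5, -2.8, 0.1]
gripper_width: 0.008
finger_force: 30.0
```

Contact is starting, so I lower a little more, release and lift.

```bash
python3 -m jog '[[0,[0,0,0.0015],0],[0,[0,0,0.003],0],[0,[0,0,0.003],0]]'; python3 -m jog '[[0,[0,0,0.001],0],[0,[0,0,0.001],0],[0.01,[0,0,0.001],0],[0.016,[0,0,0.001],0],[0.04,[0,0,0.001],0],[0.04,[0,0,0.001],0],[0.04,[0,0,0.001],0],[0.04,[0,0,-0.01],0],[0.04,[0,0,-0.04],0],[0.04,[0,0,-0.08],0],[0.04,[0,0,-0.12],0],[0.04,[0,0,-0.15],0]]'; python3 -m jog '[[0.04,[0,0,-0.03],0],[0.04,[0,0,-0.03],0],[0.04,[0,0,-0.03],0]]'
python3 - <<'E'
from h import *
st()
a=ctrl.read_camera('scene');w=ctrl.read_camera('wrist')
for n,c in(('scene',a),('wrist',w)):
    for k,z in(('bar_tip',.0045),('bar_head',.0095),('stub',.013),('parts_tray',0),('calliper',0),('hex_key',0),('chuck_key',0),('pencil_2',0)):
        for r in ctrl.spot_point(c,k)[:1]:print(n,k,round(r['p'],2),np.round(r['at'],1),onz(c,r['at'],z))
save(a,'a8')
E
```

```text
time: 27.13
position: [0.4087, -0.1089, 0.005]
ee_rot: [2.031, 2.395, -0.001]
wrist_force: [-1.6, -1.8, 13.5]
gripper_width: 0.008
finger_force: 30.0
time: 28.13
position: [0.4084, -0.1078, 0.1568]
ee_rot: [2.03, 2.397, 0.001]
wrist_force: [1.0, -0.3, 0.1]
gripper_width: 0.0398
finger_force: 0.0
time: 28.38
position: [0.4089, -0.1088, 0.1855]
ee_rot: [2.03, 2.393, 0.001]
wrist_force: [-0.7, 0.2, -0.1]
gripper_width: 0.0399
finger_force: 0.0
t 28.38 pos [ 0.4089 -0.1088  0.1855] w 0.0399 ff 0.0 F [-0.6758  0.2172 -0.0943] toolz [ 0.003  -0.0017 -1.    ] toolx [-0.1633  0.9866 -0.0022]
scene bar_tip 0.66 [356.5 211.1] [ 0.4299 -0.2611  0.0045]
scene bar_head 0.86 [285.1 259.3] [ 0.3955 -0.0392  0.0095]
scene stub 0.72 [221.7 263.1] [0.452  0.0756 0.013 ]
scene parts_tray 0.7 [266.1 188.3] [ 0.6168 -0.1299  0.    ]
scene calliper 0.97 [211.4 302.8] [ 0.3879  0.1303 -0.    ]
scene hex_key 0.52 [265.2 190.8] [ 0.6098 -0.1229  0.    ]
scene chuck_key 0.65 [175.4 272.8] [0.4888 0.1623 0.    ]
scene pencil_2 0.57 [220.6 261.6] [0.4667 0.072  0.    ]
wrist bar_tip 0.71 [259.5 271.3] [ 0.4355 -0.2529  0.0045]
wrist bar_head 0.63 [260.6 109.3] [ 0.3995 -0.0324  0.0095]
wrist parts_tray 0.8 [401.7 205.5] [ 0.6102 -0.1237  0.    ]
wrist chuck_key 0.5 [403.8 203.3] [ 0.6121 -0.1202  0.    ]
wrist pencil_2 0.94 [324.7  20.3] [0.4548 0.0766 0.    ]
```

View pics/a8.png

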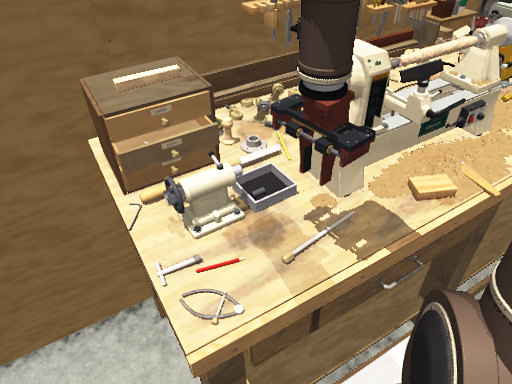

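The bar lies flat from (285,259) to (356,211). The stub is in the tray at about (259,187), and the other tools are where they were. I hand the job in.

```bash
python3 -c "
from station import ctrl
print(ctrl.job_done())"
```

```text
the job is handed in; nothing more can be done
None
```

The shank was pushed out of the nose into the parts tray, the bar was drawn out and laid flat on the bench, the other tools were left where they were, and the job was handed in at about 28 s; no verdict was returned.

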